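# Draw the caul home and press the veneered lid panel

## Robot

A 7-joint arm with a two-finger parallel gripper is mounted at the origin on the work surface. World frame = base frame: x ahead of the robot, y to its left, z up, the work surface at z = 0. Lengths are in m, angles in rad, forces in N, time in s.
With the tool pointing down it reaches from about 0.425 to 0.875 m from the base axis. Payload 4.7 kg.
Tool frame: the origin (TCP) lies midway between the tips of the shut fingers; the grasp point (between the pads) lies 19 mm behind it; z points along the fingers, y is the direction in which the jaws open and shut (so a half turn about z gives the same grasp; the last joint's range is limited). The gripper opens to 87 mm and grips with 3 to 60 N. Pads are 19 mm wide; open, the fingers measure 117 mm over their backs; the gripper's body (75 mm by 190 mm) begins 51 mm behind the grasp point.
Start: joints at [1.356, 0.321, -0.07, 1.45, 0.023, 1.371, -0.057], TCP at [0.147, -0.633, 0.223] pointing down, gripper open.
Joint ranges: [-2.86, 2.86], [-0.3, 2.09], [-1.38, 1.24], [0.06, 2.45], [-1.56, 4.7], [0.09, 2.05], [-2.69, 2.69]. Speed limits (rad/s): [2.57, 2.57, 3.14, 3.14, 3.14, 3.14, 3.14].

## Interface

Orientations are given as a rotation vector (axis times angle).
In Python, from bench import monitor, eyes, order gives the robot as it stands. The module is installed in compiled form; this text tells all that it offers.
- The arm moves only by the shell command python3 -m pendant 'ROWS' [FORCE]. ROWS is JSON, a list of rows, each a list of 3 entries, a list of its own where there are three numbers: the turn, a rotation vector about the tool's x, y, z in degrees, then the shift along the tool's x, y, z in m, then the gripper command: -1 is fully open, 1 is shut, values between are in proportion. In form: [[[rx, ry, rz], [tx, ty, tz], hand], ...]. A call has 1 to 8 rows; each row shifts and turns the commanded pose from where the row before left it, along the tool's axes as they then stand; what a row does not reach is not made up. A row lasts 1/8 s, in which the tool goes at most 62.5 mm and 10.7 degrees, less where a joint would pass 70% of its speed; a pose out of reach is approached as far as the arm can. A call is refused whole if a number of a shift passes 0.0625 or a number of a turn 10.7, either way. A call with a gripper value outside its range is refused whole. The fingers move at their own pace and stop on an object; FORCE is the grip in N (left out, the last holds). Time passes only in rows, so rows that do not move let the fingers close. It gives the time, the measured TCP pose, the force and the opening at its end, in the units of the state.
- monitor.get_state(): the state, without advancing time (a new reading comes with each control period).
- eyes.get_image(name): name is "scene" or "top"; returns a dict with "color" (384x512x3 uint8, red, green, blue), "range_z" (384x512 float32, m along the optical axis (not along the pixel's ray), 0 where there is no reading), "fx", "fy", "cx", "cy" (pixels), "k1" (the pictures are not rectified: a ray, as slopes to the right and down, at radius r is drawn at 1 + k1 r^2 times it, then the intrinsics apply), "world_to_cam" (4x4, takes a point from world to camera coordinates). Camera axes: x right, y up, looking along -z (the intrinsics and any distortion apply to the point x, -y, -z); pixel columns grow to the right and rows downward; lengths in m; the calibration is good to about 2 mm. A picture is of the moment at which its call begins.
- order.close_job(): hands the job in, once; it reports no verdict.
The state is a dict: "time": time; "joint_positions": joint angles; "qd": joint speeds; "joint_torque": joint torques, N m; "position": TCP position; "tool_rot": TCP orientation; "ft_force": force on the tool from outside, world axes, zero at the start; "torque": the same for the moment, N m; "grip_width": opening from 0.0 (shut) to 1.0 (fully open).
Only numpy, scipy, OpenCV 4.12 (cv2) and the standard library are available. Lean on these libraries where they do the work, as an engineer would, in place of code of your own. Each camera call takes 0.05 s, during which the arm holds its last target.

## Task

Draw the plywood caul board carrying the veneered panel towards you until its near edge is squarely against the dark wooden stop strip at the front of the press bed, so that the panel lies under the platen. Then turn the crank clockwise to wind the press down until its rubber face just touches the panel, give it half a turn more for the squeeze, and let go. Do not over-tighten it, and leave the things lying around the press where they are.

Things in the scene. Friction and masses are not known exactly. Their poses are not given: they have to be found in the camera images.
- press: Home-built panel press, fixed. Origin on the table under the vertical screw axis; x to its back, y left, z up. White bed 36 mm high, x -165 to 195 mm, y -200 to 200 mm. Pine uprights (70 x 45 mm) at y = +-160 mm; cross beam along y, 45 mm wide, 150 to 220 mm above the table, nut on top to 236 mm. Below it the platen, 110 mm in x, 150 in y, 24 thick.
- stop_face (a point): Foot of the back face of the stop strip, mid-length, at bed height (press x -141 mm, y 0, z 36 mm). Dark hardwood strip, 18 mm wide in x, 260 mm long in y, 10 mm above the bed. Axes as the press.
- caul_center (a point): Centre of the loose caul board: 280 mm (x) x 180 mm (y), 12 mm thick, flat on the bed, x to the back, 0.5 kg. On its middle is pinned the dark panel, 100 x 140 mm, 14 mm thick, top 20 mm above this point; 90 mm of bare board lies before it on the robot's side. Starts 20 to 45 mm too far back, up to 4 degrees askew; once home the panel is under the platen.
- caul_front (a point): Middle of the lower near edge of the caul board (140 mm before its centre); comes to the stop face when the board is home. The bed is waxed and slippery (friction about 0.2), the board itself is not (about 0.6): fingertips held down on the bare front with 10 to 15 N draw it along.
- panel_top (a point): Centre of the top face of the veneered panel.
- facing_face (a point): Centre of the underside of the platen's black rubber facing (110 mm in x, 150 mm in y, 15 mm thick), which comes down on the panel. It starts about 11 to 17 mm above the panel.
- handle_grip (a point): Centre, half-way up, of the upright red crank handle: 25 mm diameter, 55 mm tall, spins freely on its pin 70 mm from the screw axis, so it can be led round in a circle without turning the gripper. Crank arm 28 mm below this point; hub on the axis (36 mm diameter) and its nut stay 11 mm or more below it. Starts to the back or side, about 0.30 m above the table.
- crank (a joint): Crank angle in rad, growing clockwise from above; at 0 the handle points to the back of the press (its +x). One clockwise turn (6.28) lowers screw, crank, handle and platen by 8 mm. Turns evenly (0.12 N m, about 2 N at the handle), stays where left, and feels hardly heavier once the facing touches.
- facing (a joint): Squeeze of the rubber facing in m: 0 while it hangs free, and after it touches it grows 8 mm per further turn of the crank (0.004 = half a turn); 5 N per mm.
- glue: Closed white glue bottle with orange cap, 68 mm diameter, 190 mm tall, standing beside the press; bystander. Origin under its base.
- roller: Veneer roller lying beside the press, 165 mm long, 32 mm thick; bystander.
- offcut: Pine offcut 120 x 45 x 45 mm lying beside the press; bystander.
- tape: Yellow tape measure 75 x 45 x 66 mm standing beside the press; bystander.

How it is judged:
By the outcome, as a careful person would: the job done as asked, in the order asked, and still so for the second after the job is handed in, with the robot touching nothing.
It also fails if it takes over 70 s, if anything falls off the work surface, if the arm or the gripper's body presses on something with over 40 N, if the wrist force passes 120 N, or if a joint passes its speed limit or range.

## Working session

There is one attempt and no reset: what is moved stays moved. The work goes in short steps, Python scripts to look and compute and a shell command to move; the robot and the scene stay as the last step left them, time stands still between calls to the robot, and variables do not carry over. Pictures are saved under pics/ and viewed, and the job is handed in when it is done.

```bash
ls; mkdir -p pics; cat > h.py <<'E'
import numpy as np, cv2
from bench import monitor, eyes, order
def snap(n,f):
    im=eyes.get_image(n); np.save('pics/'+f+'.npy',im,allow_pickle=True)
    cv2.imwrite('pics/'+f+'.png',im['color'][:,:,::-1]); return im
def load(f): return np.load('pics/'+f+'.npy',allow_pickle=True).item()
def ray(im,u,v):
    xd=(u-im['cx'])/im['fx']; yd=(v-im['cy'])/im['fy']
    rd=np.hypot(xd,yd); r=rd
    for _ in range(30): r=rd/(1+im['k1']*r*r)
    s=r/rd if rd>0 else 1
    return xd*s,yd*s
def px(im,u,v,z=None,d=None):
    """pixel->world; z given: intersect with height z; else depth"""
    a,b=ray(im,u,v); M=np.linalg.inv(im['world_to_cam'])
    dirn=M[:3,:3]@np.array([a,-b,-1.]); o=M[:3,3]
    if z is not None: return o+dirn*(z-o[2])/dirn[2]
    if d is None: d=im['range_z'][int(round(v)),int(round(u))]
    return o+dirn*d
def proj(im,p):
    c=im['world_to_cam']@np.append(p,1); a=c[0]/-c[2]; b=-c[1]/-c[2]; s=1+im['k1']*(a*a+b*b)
    return im['cx']+im['fx']*a*s, im['cy']+im['fy']*b*s
def crop(f,u0,v0,u1,v1,k,out):
    c=cv2.imread('pics/'+f+'.png')[v0:v1,u0:u1]; cv2.imwrite('pics/'+out+'.png',cv2.resize(c,None,fx=k,fy=k,interpolation=cv2.INTER_CUBIC))
E
python3 - <<'E'
from h import *
for n in ('scene','top'):
    im=snap(n,n+'0'); print(n,im['fx'],im['cx'],im['cy'],im['k1']); print(np.linalg.inv(im['world_to_cam']).round(3))
s=monitor.get_state(); print(s)
E
```

```text
pics
scene 439.3686753724758 254.42534058432443 199.31760374640044 -0.12590698208221895
[[-0.607 -0.678  0.415  1.068]
 [ 0.795 -0.525  0.305  0.424]
 [ 0.011  0.515  0.857  1.186]
 [ 0.     0.     0.     1.   ]]
top 362.88073345243373 251.94987340846498 191.50045476032108 -0.08011708287394849
[[-0.015  0.993 -0.114  0.464]
 [-1.    -0.014  0.006  0.063]
 [ 0.004  0.114  0.993  1.204]
 [ 0.     0.     0.     1.   ]]
{'time': 0.1, 'joint_positions': array([ 1.35608124,  0.32173885, -0.07010273,  1.45157209,  0.02257645,
        1.37078615, -0.05689354]), 'qd': array([ 0.00059142, -0.00151615, -0.00071522, -0.00132563,  0.00130911,
        0.00028352,  0.00067798]), 'joint_torque': array([ 7.85906559e-04, -4.92570913e+01, -4.05835602e-01, -3.13398778e+01,
       -6.43277331e-02,  3.94712971e-02,  6.31667535e-05]), 'position': array([ 0.14729373, -0.63257713,  0.22156794]), 'tool_rot': array([-3.11935973e+00, -3.58518023e-01,  4.08973101e-04]), 'ft_force': array([ 0.36938362, -0.3198213 , -0.84971607]), 'torque': array([ 0.00349651, -0.02034229,  0.02768985]), 'grip_width': 1.000561793917958}
```

View pics/scene0.png

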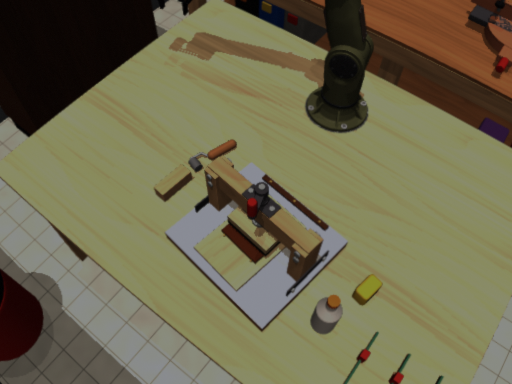

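View pics/top0.png

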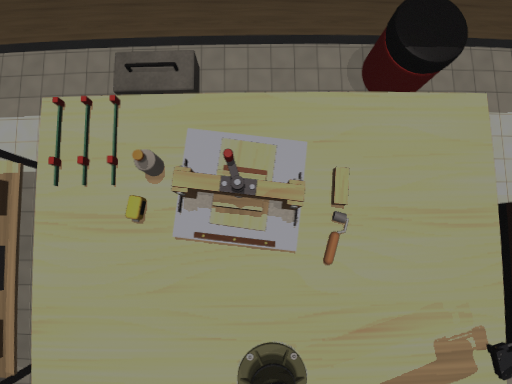

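```bash
python3 - <<'E'
from h import *
crop('top0',165,120,315,260,5,'c1'); crop('scene0',160,155,360,325,4,'c2')
E
```

```text
(no output)
```

View pics/c1.png

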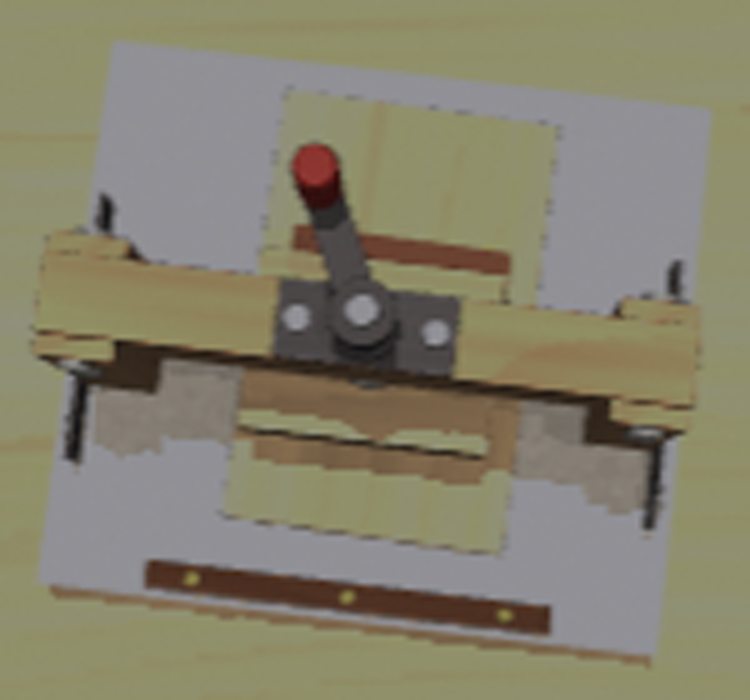

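View pics/c2.png

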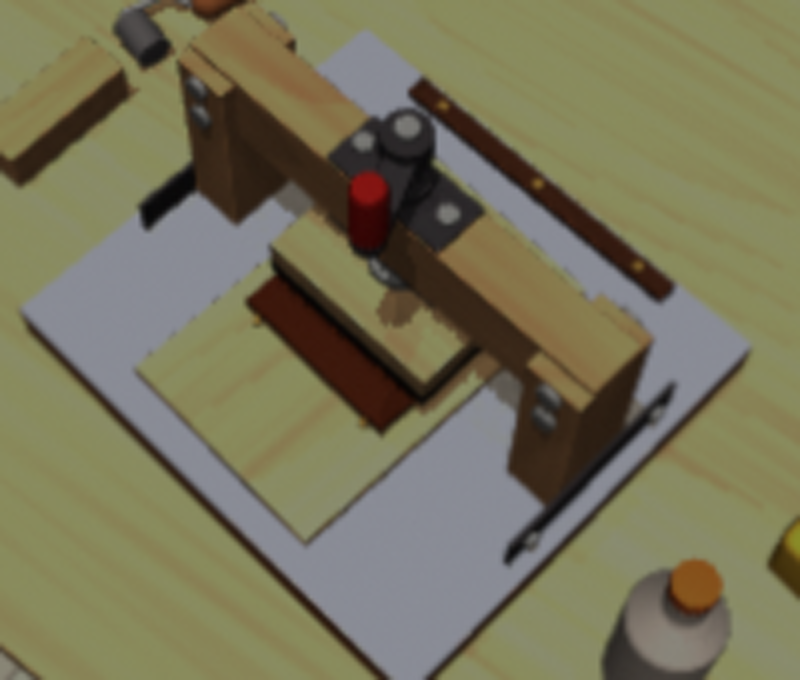

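```bash
cat >> h.py <<'E'
def cc(U,V,k,u0,v0): return (U+.5)/k-.5+u0,(V+.5)/k-.5+v0
E
python3 - <<'E'
from h import *
im=load('top0'); f=lambda U,V,z=None: px(im,*cc(U,V,5,165,120),z=z).round(4)
# fit press pose
W=[];L=[]
for (U,V),z,l in [((112,42),.036,(.195,.2)),((712,108),.036,(.195,-.2)),((655,658),.036,(-.165,-.2)),((40,585),.036,(-.165,.2)),
 ((148,561),.046,(-.141,.13)),((551,607),.046,(-.141,-.13)),((549,633),.046,(-.159,-.13)),((146,586),.046,(-.159,.13))]:
    w=f(U,V,z); W.append(w[:2]); L.append(l); print(w, f(U,V))
W=np.array(W);L=np.array(L)
wc=(W-W.mean(0))@[1,1j]; lc=(L-L.mean(0))@[1,1j]
a=np.angle((wc*lc.conj()).sum()); R=np.array([[np.cos(a),-np.sin(a)],[np.sin(a),np.cos(a)]])
t=W.mean(0)-R@L.mean(0); print('press',t,np.degrees(a)); print(((W-t)@R-L).round(4))
print('scale',abs((wc*lc.conj()).sum())/(abs(lc)**2).sum())
np.save('press.npy',[*t,a])
for n,U,V,z in [('fl',224,515,.048),('fr',498,552,.048),('br',560,125,.048),('bl',290,88,.048)]:
    w=f(U,V,z); print(n,w,((w[:2]-t)@R).round(4),f(U,V))
for n,U,V in [('handle top',316,162),('hub',362,310)]:
    w=f(U,V); print(n,w,((w[:2]-t)@R).round(4))
w=f(316,162,.33); print(w,((w[:2]-t)@R).round(4)); 
E
```

```text
[0.8135 0.2684 0.036 ] [0.8232 0.2742 0.0035]
[ 0.7629 -0.1286  0.036 ] [ 0.7714 -0.134   0.003 ]
[ 0.4044 -0.0806  0.036 ] [ 0.4023 -0.0855 -0.0034]
[0.4562 0.3126 0.036 ] [ 0.4559  0.3204 -0.0007]
[0.4707 0.2414 0.046 ] [0.4707 0.2422 0.0411]
[ 0.4381 -0.0141  0.046 ] [ 0.4379 -0.0148  0.0357]
[ 0.4218 -0.0125  0.046 ] [ 0.4218 -0.0125  0.0465]
[0.4549 0.2427 0.046 ] [0.4549 0.2428 0.0456]
press [0.59475423 0.09499907] -7.374084730697247
[[-0.0003  0.    ]
 [ 0.0005 -0.0002]
 [-0.0012  0.0014]
 [-0.0003 -0.002 ]
 [-0.0008 -0.0007]
 [-0.0004  0.0017]
 [ 0.0013  0.0012]
 [ 0.0013 -0.0015]]
scale 0.9969306277858655
fl [0.4992 0.1927 0.048 ] [-0.1073  0.0846] [0.4996 0.1942 0.0344]
fr [0.4733 0.0189 0.048 ] [-0.1107 -0.0911] [0.4733 0.0189 0.047 ]
br [ 0.7496 -0.0267  0.048 ] [ 0.1692 -0.1008] [ 0.7524 -0.0276  0.0365]
bl [0.7768 0.1493 0.048 ] [0.1736 0.0772] [0.7808 0.1504 0.0331]
handle top [0.6622 0.1153 0.3336] [0.0643 0.0288]
hub [0.5948 0.095  0.2914] [0. 0.]
[0.663  0.1155 0.33  ] [0.0651 0.0291]
```

```bash
cat >> h.py <<'E'
from scipy.spatial.transform import Rotation as Ro
tx,ty,PA=np.load('press.npy'); T=np.array([tx,ty]); PR=np.array([[np.cos(PA),-np.sin(PA)],[np.sin(PA),np.cos(PA)]])
def loc(p): return np.append((np.asarray(p)[:2]-T)@PR,p[2])
def st():
    s=monitor.get_state(); R=Ro.from_rotvec(s['tool_rot']).as_matrix()
    print('t',round(s['time'],2),'press xyz mm',(loc(s['position'])*1e3).round(1),'toolx yaw rel',round(np.degrees(np.arctan2(R[1,0],R[0,0])-PA),2),'z',R[:,2].round(4),'F',s['ft_force'].round(1),'g',round(s['grip_width'],3))
E
python3 - <<'E'
from h import *
st(); print(loc(np.array([.38,-.42,.22])))
im=load('top0'); z=im['range_z']
# platen top & panel top depth noise
M=np.linalg.inv(im['world_to_cam'])
for n,(U0,V0,U1,V1) in {'platen front':(255,412,480,435),'panel back':(310,238,500,255),'caul back':(300,120,540,200),'bed':(600,150,680,240),'platen back':(390,258,490,280)}.items():
    pts=[]
    for v in range(120+V0//5+1,120+V1//5):
        for u in range(165+U0//5+1,165+U1//5):
            if z[v,u]>0: p=px(im,u,v); pts.append([*loc(p)])
    pts=np.array(pts); print(n,len(pts),np.median(pts,0).round(4),pts.std(0).round(4)) if len(pts) else print(n,0)
E
```

```text
t 0.1 press xyz mm [-350.4 -779.   221.6] toolx yaw rel 20.49 z [-5.0e-04  1.7e-03 -1.0e+00] F [ 0.4 -0.3 -0.8] g 1.001
[-0.14687946 -0.53830275  0.22      ]
platen front 174 [-0.0448 -0.0024  0.1191] [0.0054 0.0379 0.0038]
panel back 110 [ 0.0749 -0.0113  0.0627] [0.0189 0.0294 0.0915]
caul back 701 [ 0.1338 -0.0146  0.0494] [0.0267 0.0408 0.0835]
bed 255 [ 0.1305 -0.1597  0.0369] [0.0164 0.0142 0.0022]
platen back 74 [ 0.0536 -0.0357  0.1174] [0.0082 0.017  0.0275]
```

```bash
python3 -m pendant '[[[0,0,10.25],[0,0,0],-1],[[0,0,10.25],[0,0,0],-1],[[0,0,0],[0.051,-0.060,0],-1],[[0,0,0],[0.051,-0.060,0],-1],[[0,0,0],[0.051,-0.060,0],-1],[[0,0,0],[0.050,-0.060,0],-1],[[0,0,0],[0.006,-0.060,0],-1],[[0,0,0],[0.006,-0.060,0],-1]]'; python3 -c "
from h import *
st()"
```

```text
time: 1.1
position: [0.36, -0.3448, 0.222]
tool_rot: [-3.135, 0.201, 0.001]
ft_force: [1.0, -0.2, 0.3]
grip_width: 0.999
t 1.1 press xyz mm [-176.4 -466.3  222. ] toolx yaw rel 0.04 z [-5.e-04  6.e-04 -1.e+00] F [ 1.  -0.2  0.3] g 0.999
```

```bash
python3 -m pendant '[[[0,0,0],[0.006,-0.060,0],-1],[[0,0,0],[0.006,-0.060,0],-1],[[0,0,0],[0.006,-0.060,0],-1],[[0,0,0],[0.006,-0.060,0],-1],[[0,0,0],[0.006,-0.060,0],-1],[[0,0,0],[0.006,-0.050,0],-1],[[0,0,0],[0,0,0],-1]]'; python3 -c "
from h import *
st()"
```

```text
time: 1.98
position: [0.4404, -0.0002, 0.2226]
tool_rot: [-3.135, 0.19, -0.0]
ft_force: [0.8, -0.5, 0.4]
grip_width: 0.998
t 1.98 press xyz mm [-140.9 -114.2  222.6] toolx yaw rel 0.46 z [ 3.e-04  5.e-04 -1.e+00] F [ 0.8 -0.5  0.4] g 0.998
```

```bash
python3 -m pendant '[[[0,0,0.4],[0.022,-0.055,0],-1],[[0,0,0],[0.021,-0.056,0],-1],[[0,0,0],[0,0,0.04],-1],[[0,0,0],[0,0,0.04],-1],[[0,0,0],[0,0,0.04],-1],[[0,0,0],[0,0,0],-1]]'; python3 -c "
from h import *
st()
snap('top','top1'); crop('top1',165,120,315,260,5,'c3')"
```

```text
time: 2.72
position: [0.4946, 0.098, 0.0995]
tool_rot: [3.133, -0.215, -0.012]
ft_force: [0.2, 0.5, 0.3]
grip_width: 0.999
t 2.73 press xyz mm [-99.7  -9.9  99.5] toolx yaw rel -0.47 z [-7.4e-03 -6.0e-04 -1.0e+00] F [0.2 0.5 0.3] g 0.999
```

View pics/c3.png

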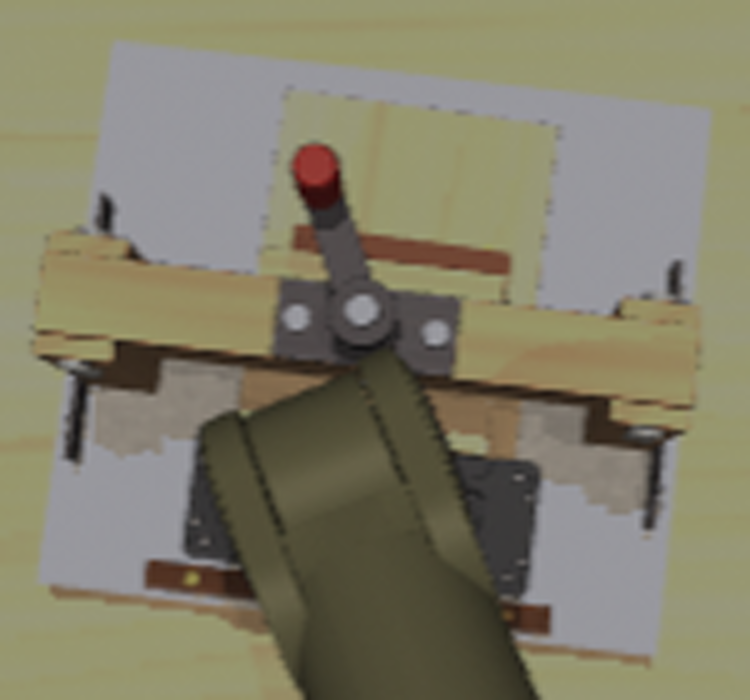

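```bash
python3 -m pendant '[[[0,0,1.0],[0.001,-0.006,0.02],-1],[[0,0,0],[0,0,0.02],-1],[[0,0,0],[0,0,0.005],-1],[[0,0,0],[0,0,0],-1]]'; python3 -c "
from h import *
st()"
```

```text
time: 3.28
position: [0.4993, 0.1053, 0.0577]
tool_rot: [3.132, -0.241, -0.0]
ft_force: [0.1, -0.8, 0.6]
grip_width: 0.999
t 3.27 press xyz mm [-95.9  -2.1  57.7] toolx yaw rel -1.42 z [-0.e+00 -2.e-04 -1.e+00] F [ 0.1 -0.8  0.6] g 0.999
```

```bash
python3 -m pendant '[[[0,0,0],[-0.002,0,0.004],-1],[[0,0,0],[0,0,0.003],-1],[[0,0,0],[0,0,0.001],-1]]';python3 -m pendant '[[[0,0,0],[0,0,0.001],-1]]';python3 -m pendant '[[[0,0,0],[0,0,0.001],-1]]';
```

```text
time: 3.65
position: [0.4972, 0.1058, 0.0495]
tool_rot: [3.132, -0.241, 0.0]
ft_force: [-0.1, -0.8, -0.5]
grip_width: 0.999
time: 3.78
position: [0.4973, 0.1058, 0.0486]
tool_rot: [3.132, -0.241, 0.0]
ft_force: [-0.1, -0.9, -0.2]
grip_width: 1.001
time: 3.9
position: [0.4974, 0.1058, 0.0484]
tool_rot: [3.132, -0.241, -0.0]
ft_force: [-4.3, -2.2, 14.1]
grip_width: 1.003
```

```bash
python3 -m pendant '[[[0,0,0],[-0.004,0,0],-1],[[0,0,0],[-0.004,0,0],-1]]';python3 -c "
from h import *
st()"
```

```text
time: 4.15
position: [0.4909, 0.1072, 0.0485]
tool_rot: [-3.132, 0.24, -0.006]
ft_force: [2.8, 0.1, 3.4]
grip_width: 1.0
t 4.15 press xyz mm [-104.5   -1.2   48.5] toolx yaw rel -1.4 z [ 3.6e-03  2.0e-04 -1.0e+00] F [2.8 0.1 3.4] g 1.0
```

```bash
python3 -m pendant '[[[0,0,0],[0,0,0.0007],-1]]';python3 -c "
from h import *
st()
snap('top','top2'); crop('top2',165,120,315,260,5,'c4')
snap('scene','sc2'); crop('sc2',160,155,360,325,4,'c5')"
```

```text
time: 4.28
position: [0.4906, 0.1073, 0.0484]
tool_rot: [3.132, -0.24, 0.004]
ft_force: [-0.0, -0.7, 14.8]
grip_width: 0.999
t 4.28 press xyz mm [-104.9   -1.2   48.4] toolx yaw rel -1.41 z [ 2.8e-03 -5.0e-04 -1.0e+00] F [-0.  -0.7 14.8] g 0.999
```

View pics/c4.png

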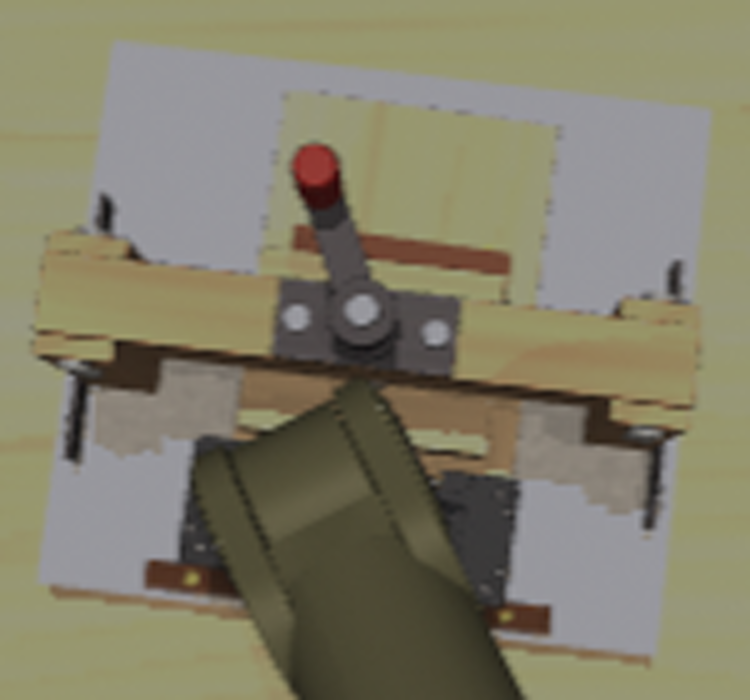

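View pics/c5.png

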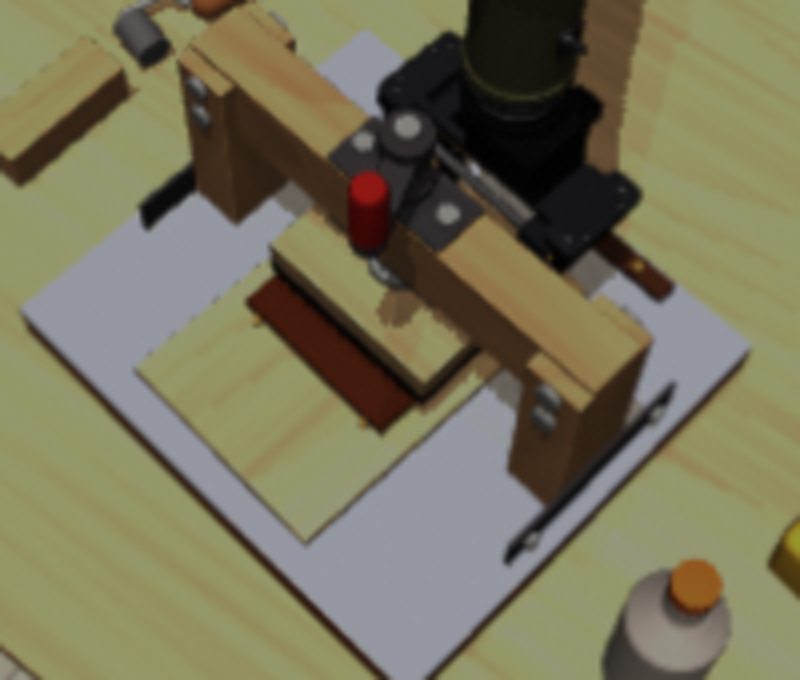

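```bash
python3 -m pendant '[[[0,0,0],[0,0,-0.005],-1],[[0,0,0],[0.010,0,0],-1],[[0,0,0],[0,0,0.003],-1]]';python3 -m pendant '[[[0,0,0],[0,0,0.0015],-1],[[0,0,0],[0,0,0.0005],-1]]'; python3 -c "
from h import *
st()"
```

```text
time: 4.75
position: [0.4998, 0.1052, 0.0485]
tool_rot: [-3.132, 0.242, 0.0]
ft_force: [-0.6, 0.3, 1.0]
grip_width: 0.995
time: 5.0
position: [0.4998, 0.1053, 0.0484]
tool_rot: [3.131, -0.242, 0.0]
ft_force: [-5.3, -3.2, 20.4]
grip_width: 0.999
t 5.0 press xyz mm [-95.5  -2.   48.4] toolx yaw rel -1.46 z [-0.     -0.0012 -1.    ] F [-5.3 -3.2 20.4] g 0.999
```

```bash
python3 -m pendant '[[[0,0,0],[-0.002,0,0],-1]]';python3 -m pendant '[[[0,0,0],[-0.002,0,0],-1]]'; python3 -m pendant '[[[0,0,0],[-0.002,0,0.0002],-1]]';  python3 -c "
from h import *
st()"
```

```text
time: 5.12
position: [0.4997, 0.1053, 0.0484]
tool_rot: [3.132, -0.242, 0.007]
ft_force: [3.2, -2.2, 7.8]
grip_width: 0.999
time: 5.25
position: [0.4988, 0.1058, 0.0485]
tool_rot: [-3.132, 0.241, -0.011]
ft_force: [4.3, -0.3, 7.0]
grip_width: 1.003
time: 5.38
position: [0.4972, 0.1065, 0.0485]
tool_rot: [-3.131, 0.24, -0.012]
ft_force: [3.6, 1.1, 6.6]
grip_width: 0.998
t 5.38 press xyz mm [-98.2  -1.1  48.5] toolx yaw rel -1.4 z [ 7.6e-03  4.0e-04 -1.0e+00] F [3.6 1.1 6.6] g 0.998
```

```bash
python3 -m pendant '[[[0,0,0],[-0.001,0,0.0008],-1]]';python3 -m pendant '[[[0,0,0],[-0.003,0,0.0003],-1]]'; python3 -m pendant '[[[0,0,0],[-0.003,0,0.0],-1]]';  python3 -c "
from h import *
st()
snap('top','top3'); crop('top3',165,120,315,260,5,'c6')"
```

```text
time: 5.5
position: [0.497, 0.1066, 0.0484]
tool_rot: [-3.132, 0.24, -0.014]
ft_force: [5.2, -1.8, 14.7]
grip_width: 1.002
time: 5.62
position: [0.495, 0.1072, 0.0484]
tool_rot: [-3.131, 0.24, -0.017]
ft_force: [6.4, -0.4, 11.7]
grip_width: 1.002
time: 5.75
position: [0.492, 0.108, 0.0485]
tool_rot: [-3.131, 0.239, -0.017]
ft_force: [6.3, -0.8, 11.8]
grip_width: 1.0
t 5.75 press xyz mm [-103.6   -0.3   48.5] toolx yaw rel -1.37 z [ 1.100e-02  8.000e-04 -9.999e-01] F [ 6.3 -0.8 11.8] g 1.0
```

View pics/c6.png

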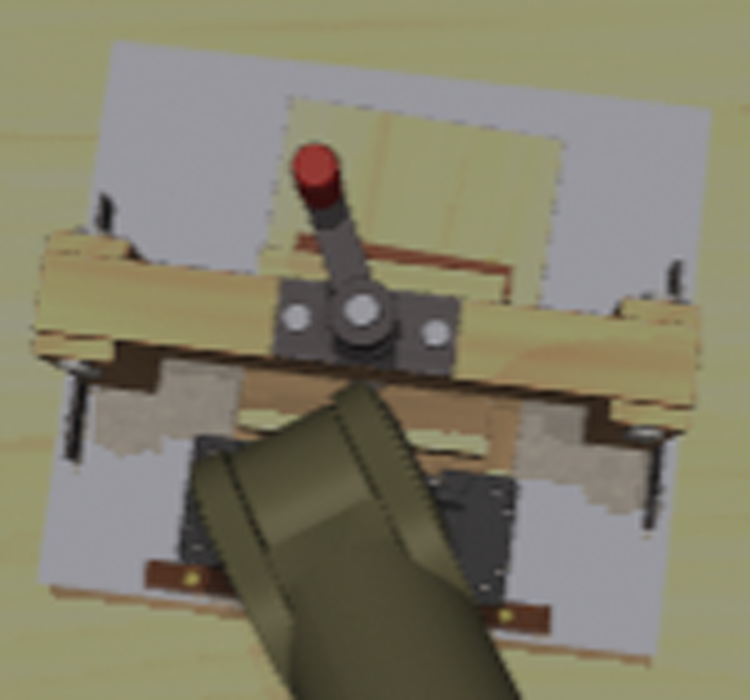

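```bash
python3 -m pendant '[[[-0.4,0,0],[-0.003,0,0.0001],-1]]';python3 -m pendant '[[[0,0,-0.5],[-0.003,0,0.0001],-1]]'; python3 -m pendant '[[[0,0,-0.5],[-0.003,0,0.0],-1]]';  python3 -c "
from h import *
st()
print(monitor.get_state()['torque'])
snap('top','top4'); crop('top4',165,120,315,260,5,'c7')"
```

```text
time: 5.92
position: [0.4894, 0.1084, 0.0485]
tool_rot: [3.127, -0.243, 0.017]
ft_force: [6.1, -1.8, 13.1]
grip_width: 1.002
time: 6.05
position: [0.4867, 0.1087, 0.0485]
tool_rot: [3.129, -0.23, 0.017]
ft_force: [7.6, -1.9, 12.2]
grip_width: 0.999
time: 6.18
position: [0.4838, 0.1091, 0.0485]
tool_rot: [3.13, -0.216, 0.018]
ft_force: [6.1, -2.8, 12.0]
grip_width: 1.005
t 6.17 press xyz mm [-111.9   -0.3   48.5] toolx yaw rel -0.53 z [ 0.0108 -0.0052 -0.9999] F [ 6.1 -2.8 12. ] g 1.005
[ 0.03629697 -1.61871867 -0.27017349]
```

View pics/c7.png

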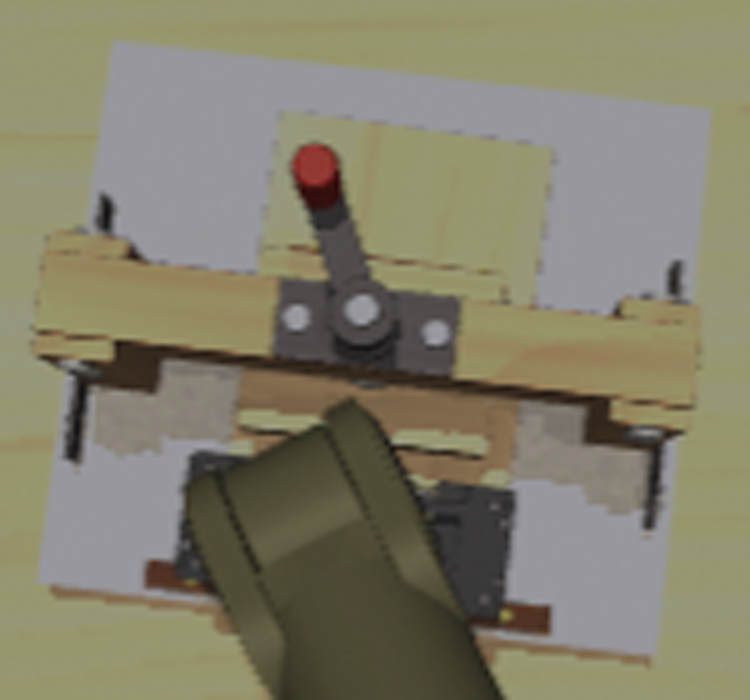

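```bash
cat >> h.py <<'E'
def board(name,bl,br,k=5,u0=165,v0=120):
    im=load(name); a=loc(px(im,*cc(*bl,k,u0,v0),z=.048)); b=loc(px(im,*cc(*br,k,u0,v0),z=.048))
    m=(a+b)/2; yaw=np.arctan2(-(a-b)[0],(a-b)[1]); c=m[:2]-.14*np.array([np.cos(yaw),np.sin(yaw)]); f=m[:2]-.28*np.array([np.cos(yaw),np.sin(yaw)])
    print('width',np.hypot(*(a-b)[:2]).round(4),'yaw',np.degrees(yaw).round(2),'centre',c.round(4),'front',f.round(4),'gap to stop',(f[0]+.141).round(4))
E
python3 -c "
from h import *
board('top0',(290,88),(560,125)); board('top3',(290,98),(563,140)); board('top4',(280,110),(552,150))"
```

```text
width 0.1781 yaw -1.42 centre [ 0.0314 -0.0083] front [-0.1085 -0.0049] gap to stop 0.0325
width 0.1803 yaw -2.38 centre [ 0.0233 -0.0079] front [-0.1166 -0.0021] gap to stop 0.0244
width 0.1793 yaw -1.99 centre [ 0.0152 -0.0029] front [-0.1247  0.0019] gap to stop 0.0163
```

```bash
python3 -m pendant '[[[0,0,-0.5],[-0.003,0,0.0001],-1]]';python3 -m pendant '[[[0,0,-0.5],[-0.003,0,0.0001],-1]]'; python3 -m pendant '[[[0,0,-0.5],[-0.003,0,0.0001],-1]]'; python3 -m pendant '[[[0,0,-0.5],[-0.003,0,0.0001],-1]]';  python3 -c "
from h import *
st()
print(monitor.get_state()['torque'])
snap('top','top5'); crop('top5',165,120,315,260,5,'c8')"
```

```text
time: 6.35
position: [0.481, 0.1094, 0.0485]
tool_rot: [3.13, -0.203, 0.018]
ft_force: [6.2, -3.2, 13.5]
grip_width: 0.997
time: 6.48
position: [0.4782, 0.1098, 0.0485]
tool_rot: [3.131, -0.189, 0.018]
ft_force: [6.2, -3.1, 12.9]
grip_width: 1.003
time: 6.6
position: [0.4754, 0.1103, 0.0485]
tool_rot: [3.132, -0.176, 0.019]
ft_force: [6.8, -2.2, 13.2]
grip_width: 1.003
time: 6.72
position: [0.4726, 0.1106, 0.0485]
tool_rot: [3.133, -0.162, 0.02]
ft_force: [6.5, -1.6, 14.4]
grip_width: 1.0
t 6.72 press xyz mm [-123.1   -0.2   48.5] toolx yaw rel 1.45 z [ 0.0122 -0.0049 -0.9999] F [ 6.5 -1.6 14.4] g 1.0
[ 0.13058761 -1.72857439 -0.31392048]
```

View pics/c8.png

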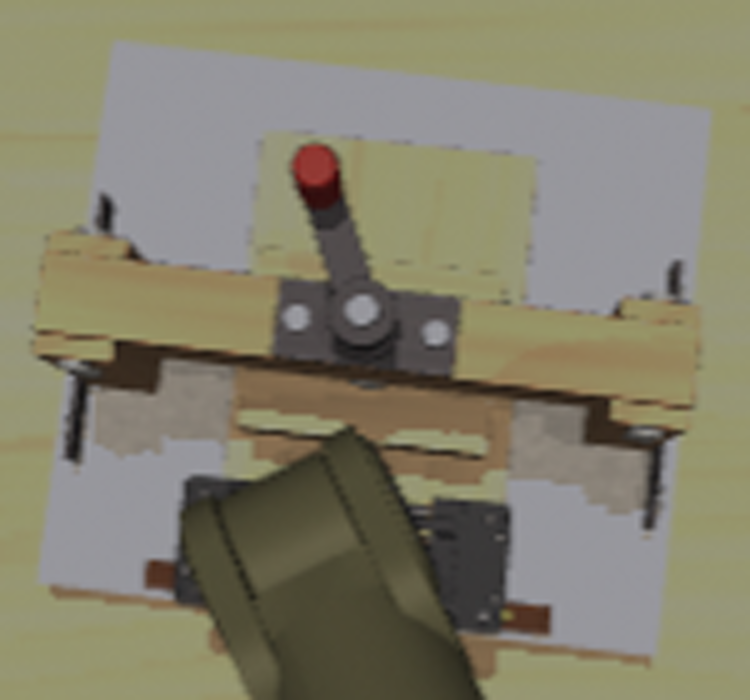

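```bash
python3 -c "
from h import *
board('top5',(263,133),(537,158))"
```

```text
width 0.1792 yaw 1.23 centre [ 0.0037 -0.0017] front [-0.1363 -0.0047] gap to stop 0.0047
```

```bash
python3 -m pendant '[[[0.4,0,0.6],[-0.002,0,0.0001],-1]]';python3 -m pendant '[[[0,0,0.6],[-0.002,0,0.0001],-1]]'; python3 -m pendant '[[[0,0,0],[-0.002,0,0.0001],-1]]';  python3 -m pendant '[[[0,0,0],[-0.002,0,0.0001],-1]]'; python3 -c "
from h import *
st()
print(monitor.get_state()['torque'])
snap('top','top6'); crop('top6',165,120,315,260,5,'c9')"
```

```text
time: 6.9
position: [0.4706, 0.1111, 0.0484]
tool_rot: [-3.134, 0.175, -0.02]
ft_force: [7.4, -0.3, 14.1]
grip_width: 1.0
time: 7.02
position: [0.4686, 0.1115, 0.0485]
tool_rot: [-3.134, 0.19, -0.021]
ft_force: [6.2, 0.7, 13.5]
grip_width: 1.003
time: 7.15
position: [0.4667, 0.1119, 0.0484]
tool_rot: [-3.134, 0.189, -0.021]
ft_force: [7.5, -0.1, 13.9]
grip_width: 1.002
time: 7.28
position: [0.4656, 0.1121, 0.0485]
tool_rot: [-3.134, 0.189, -0.024]
ft_force: [10.3, -0.7, 12.9]
grip_width: 1.002
t 7.28 press xyz mm [-130.3    0.4   48.5] toolx yaw rel 0.49 z [ 0.0156  0.0013 -0.9999] F [10.3 -0.7 12.9] g 1.002
[-0.5677004  -2.08595893  0.4692707 ]
```

View pics/c9.png

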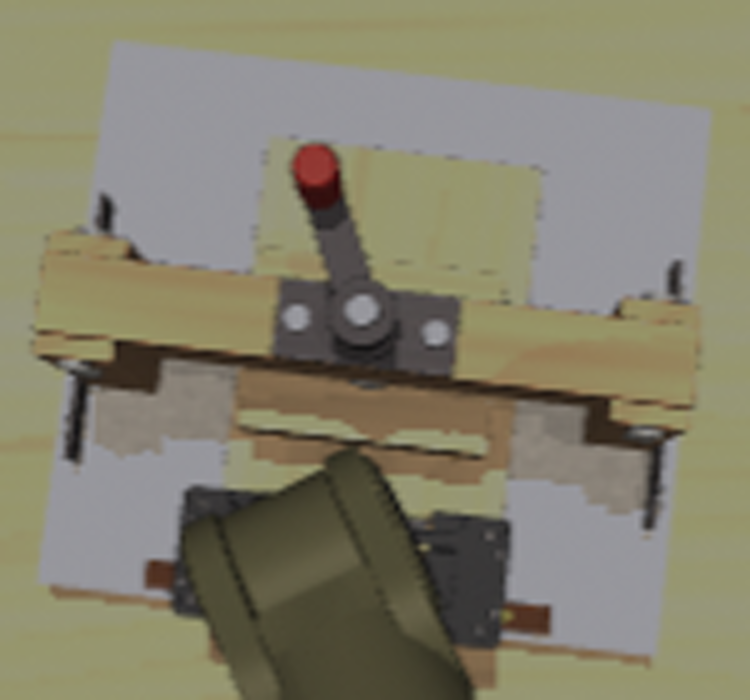

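```bash
python3 -c "
from h import *
board('top6',(269,138),(541,170))"
python3 -m pendant '[[[0,0,0],[-0.0015,0,0.0001],-1]]';python3 -m pendant '[[[0,0,0],[-0.0015,0,0.0001],-1]]'; python3 -m pendant '[[[0,0,0],[0,0,0],-1]]'; python3 -c "
from h import *
st()
print(monitor.get_state()['torque'])
snap('top','top7'); crop('top7',165,120,315,260,5,'c10')"
```

```text
width 0.1783 yaw -0.29 centre [-0.0016 -0.0018] front [-0.1416 -0.0011] gap to stop -0.0006
time: 7.45
position: [0.4644, 0.1122, 0.0485]
tool_rot: [-3.134, 0.189, -0.025]
ft_force: [10.6, -0.6, 12.2]
grip_width: 1.0
time: 7.58
position: [0.4631, 0.1124, 0.0485]
tool_rot: [-3.134, 0.189, -0.026]
ft_force: [10.1, -0.2, 12.7]
grip_width: 1.0
time: 7.7
position: [0.463, 0.1124, 0.0485]
tool_rot: [-3.134, 0.189, -0.025]
ft_force: [9.9, -0.7, 12.8]
grip_width: 0.993
t 7.7 press xyz mm [-132.9    0.4   48.5] toolx yaw rel 0.48 z [ 0.0162  0.0013 -0.9999] F [ 9.9 -0.7 12.8] g 0.993
[-0.6517953  -2.19665927  0.43050186]
```

View pics/c10.png

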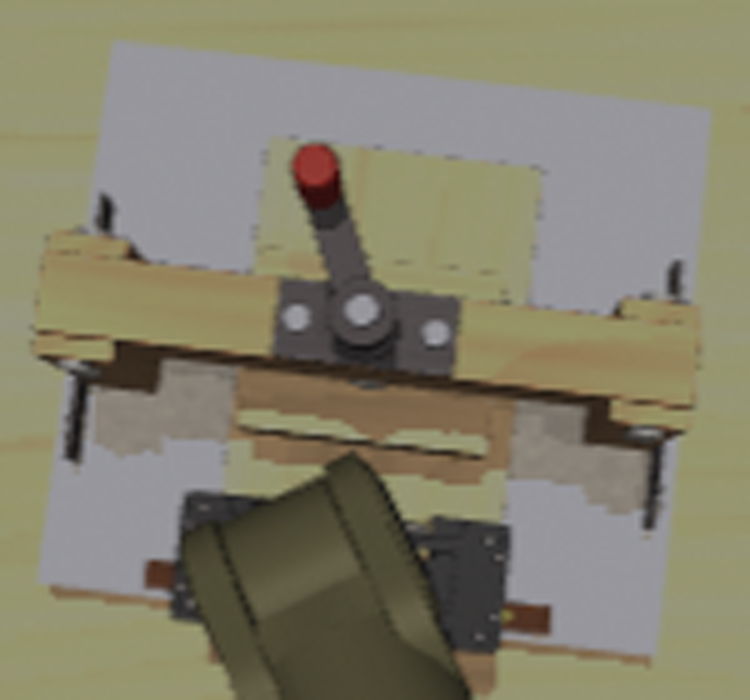

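```bash
python3 -m pendant '[[[0,0,0],[0,0,-0.002],-1],[[0,0,0],[0,0,-0.01],-1],[[0,0,0],[0,0,-0.05],-1],[[0,0,0],[-0.02,0,-0.06],-1],[[0,0,0],[-0.02,0,-0.06],-1],[[0,0,0],[-0.02,0.05,-0.06],-1],[[0,0,0],[0,0.06,-0.06],-1],[[0,0,0],[0,0.06,-0.03],-1]]'; python3 -c "
from h import *
st()
snap('top','top8'); crop('top8',165,120,315,260,5,'c11'); snap('scene','sc8'); crop('sc8',160,155,360,325,4,'c12')"
```

```text
time: 8.75
position: [0.3825, -0.0201, 0.3457]
tool_rot: [3.136, -0.189, 0.003]
ft_force: [0.4, -0.7, 0.0]
grip_width: 0.999
t 8.75 press xyz mm [-195.7 -141.4  345.7] toolx yaw rel 0.47 z [ 1.6e-03 -4.0e-04 -1.0e+00] F [ 0.4 -0.7  0. ] g 0.999
```

View pics/c11.png

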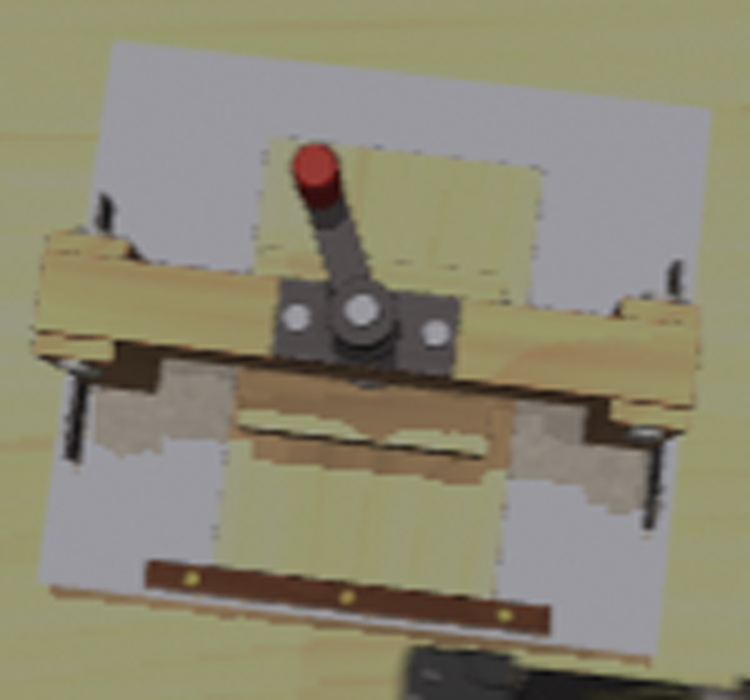

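View pics/c12.png

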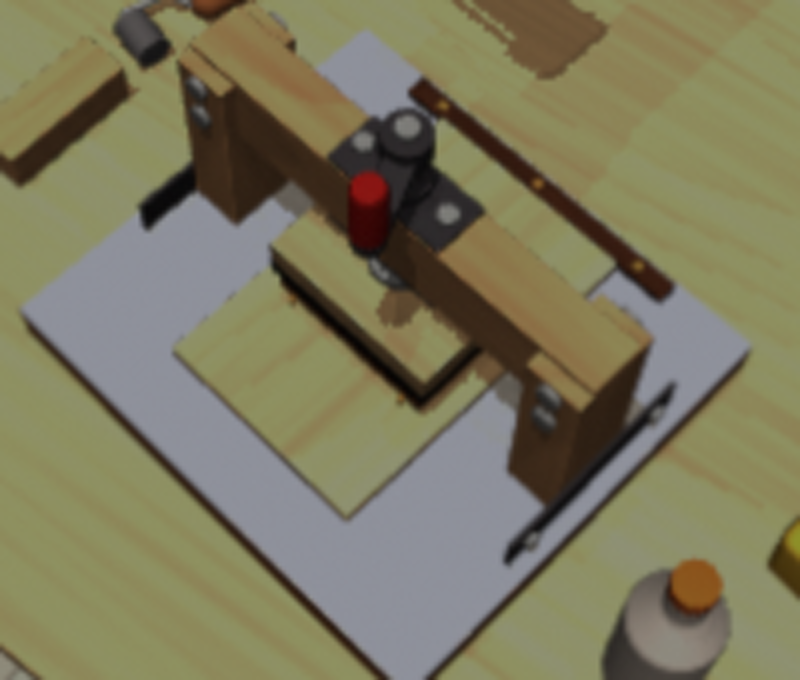

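```bash
cat > hm.py <<'E'
from h import *
def allpts(im,D):
    v,u=np.mgrid[0:384,0:512]; xd=(u-im['cx'])/im['fx']; yd=(v-im['cy'])/im['fy']; rd=np.hypot(xd,yd); r=rd.copy()
    for _ in range(30): r=rd/(1+im['k1']*r*r)
    s=np.where(rd>0,r/np.maximum(rd,1e-9),1); a=xd*s; b=yd*s
    P=np.stack([a*D,-b*D,-D],-1); M=np.linalg.inv(im['world_to_cam']); P=P@M[:3,:3].T+M[:3,3]
    P[...,:2]=(P[...,:2]-T)@PR; P[D<=0]=np.nan; return P
def med(name,n):
    ims=[eyes.get_image(name) for _ in range(n)]
    D=np.stack([i['range_z'] for i in ims]).astype(float); D[D==0]=np.nan
    return ims[0],np.nanmedian(D,0)
def measure(n=8,hxy=None,save=None):
    for name in ('top','scene'):
        im,D=med(name,n); P=allpts(im,np.nan_to_num(D))
        if save: np.save(f'pics/{save}_{name}.npy',P)
        def reg(lbl,x0,x1,y0,y1,z0,z1):
            q=P[(P[...,0]>x0)&(P[...,0]<x1)&(P[...,1]>y0)&(P[...,1]<y1)&(P[...,2]>z0)&(P[...,2]<z1)]
            if len(q)>5: print(name,lbl,len(q),'z med %.2f mean %.2f sd %.2f mm'%(np.median(q[:,2])*1e3,q[:,2].mean()*1e3,q[:,2].std()*1e3))
        reg('bed R',.06,.18,-.18,-.12,.025,.047); reg('bed L',.06,.18,.12,.18,.025,.047)
        reg('bedfront',-.12,-.06,.11,.16,.025,.047)
        reg('caul back',.07,.12,-.07,.07,.040,.056); reg('caul front',-.12,-.07,-.07,.07,.040,.056)
        reg('beam L',-.015,.015,.07,.14,.21,.23); reg('beam R',-.015,.015,-.14,-.07,.21,.23)
        reg('platen front',-.05,-.03,-.065,.065,.085,.13); reg('platen back',.033,.05,-.065,.065,.085,.13)
        if hxy: reg('handle top',hxy[0]-.008,hxy[0]+.008,hxy[1]-.008,hxy[1]+.008,.28,.345)
        reg('hub',-.012,.012,-.012,.012,.24,.32)
E
python3 -c "
from hm import *
measure(8,(.0643,.0288),'m0')"
```

```text
top bed R 643 z med 36.75 mean 36.79 sd 0.92 mm
top bed L 644 z med 36.93 mean 36.96 sd 0.94 mm
top bedfront 289 z med 36.73 mean 36.75 sd 0.92 mm
top caul back 519 z med 48.80 mean 48.79 sd 0.91 mm
top caul front 693 z med 48.67 mean 48.67 sd 0.91 mm
top beam L 277 z med 220.86 mean 220.77 sd 0.71 mm
top beam R 279 z med 220.70 mean 220.73 sd 0.76 mm
top platen front 287 z med 119.22 mean 119.25 sd 0.80 mm
top platen back 130 z med 119.29 mean 119.24 sd 0.88 mm
top handle top 44 z med 330.26 mean 329.87 sd 2.41 mm
top hub 89 z med 285.67 mean 287.31 sd 3.04 mm
scene bed R 734 z med 33.94 mean 33.96 sd 0.93 mm
scene bed L 938 z med 34.71 mean 34.74 sd 0.94 mm
scene bedfront 23 z med 33.98 mean 33.89 sd 0.87 mm
scene caul back 807 z med 45.95 mean 45.96 sd 0.94 mm
scene caul front 211 z med 46.26 mean 46.30 sd 0.95 mm
scene beam L 304 z med 218.30 mean 218.27 sd 0.78 mm
scene beam R 250 z med 218.14 mean 218.18 sd 0.79 mm
scene platen back 265 z med 116.80 mean 116.80 sd 0.81 mm
scene handle top 46 z med 327.80 mean 325.97 sd 7.56 mm
scene hub 86 z med 283.61 mean 284.10 sd 6.94 mm
```

```bash
python3 - <<'E'
from h import *
c=cv2.imread('pics/sc8.png')[205:262,220:290]; c=np.clip(c.astype(float)*1.8,0,255).astype(np.uint8)
cv2.imwrite('pics/c13.png',cv2.resize(c,None,fx=10,fy=10,interpolation=cv2.INTER_NEAREST))
c=cv2.imread('pics/top8.png')[185:225,205:275]; c=np.clip(c.astype(float)*1.8,0,255).astype(np.uint8)
cv2.imwrite('pics/c14.png',cv2.resize(c,None,fx=10,fy=10,interpolation=cv2.INTER_NEAREST))
E
```

```text
(no output)
```

View pics/c13.png

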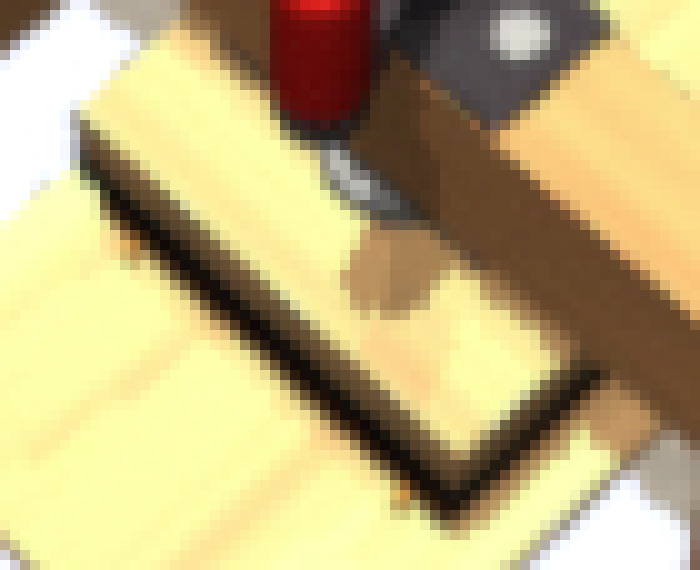

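View pics/c14.png

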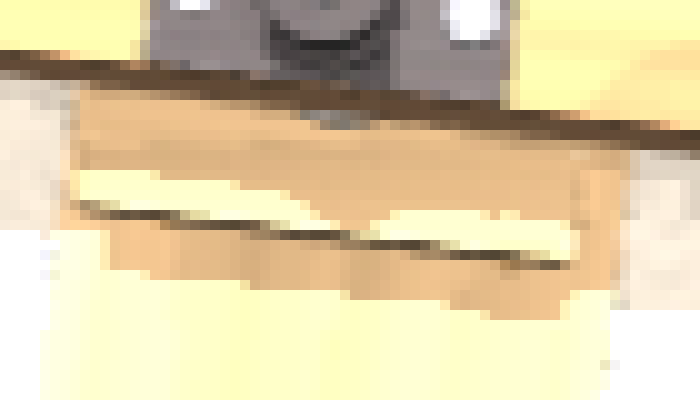

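```bash
python3 - <<'E'
from h import *
im=load('sc8')
for z in (.1185,.0985,.0945,.0795,.075,.062,.048):
  for x,y in ((.055,-.075),(.055,.075)):
    w=np.append(PR@np.array([x,y])+T,z); u,v=proj(im,w); print(z,(x,y),'crop', round((u-220+.5)*10),round((v-205+.5)*10))
E
```

```text
0.1185 (0.055, -0.075) crop 68 109
0.1185 (0.055, 0.075) crop 456 460
0.0985 (0.055, -0.075) crop 71 144
0.0985 (0.055, 0.075) crop 454 490
0.0945 (0.055, -0.075) crop 71 150
0.0945 (0.055, 0.075) crop 454 496
0.0795 (0.055, -0.075) crop 74 176
0.0795 (0.055, 0.075) crop 452 519
0.075 (0.055, -0.075) crop 74 183
0.075 (0.055, 0.075) crop 451 525
0.062 (0.055, -0.075) crop 76 204
0.062 (0.055, 0.075) crop 450 544
0.048 (0.055, -0.075) crop 78 226
0.048 (0.055, 0.075) crop 448 564
```

```bash
python3 - <<'E'
from h import *
im=load('sc8')['color']
for u in (252,256,260,263,264,265): print(u,[tuple(int(x) for x in im[v,u]) for v in range(235,262)])
im=load('sc8')
for u in (256,):
  for z in (.1185,.0945,.0795):
    ys=np.linspace(-.075,.075,400); q=[proj(im,np.append(PR@np.array([.055,y])+T,z)) for y in ys]; q=min(q,key=lambda q:abs(q[0]-u)); print(u,z,q)
E
```

```text
252 [(141, 132, 87), (140, 133, 88), (134, 128, 85), (110, 102, 67), (73, 61, 39), (56, 43, 27), (48, 37, 24), (29, 23, 14), (14, 10, 8), (16, 9, 4), (33, 22, 12), (67, 54, 34), (113, 95, 62), (135, 114, 75), (139, 120, 79), (141, 129, 85), (141, 134, 88), (142, 139, 91), (141, 141, 93), (142, 141, 93), (141, 141, 93), (142, 142, 94), (142, 143, 95), (142, 144, 98), (142, 145, 102), (142, 144, 101), (142, 145, 102)]
256 [(105, 84, 55), (119, 104, 67), (138, 126, 83), (140, 125, 83), (140, 122, 81), (138, 122, 81), (123, 110, 71), (85, 70, 46), (61, 48, 31), (54, 41, 27), (45, 35, 22), (21, 16, 11), (9, 5, 4), (18, 10, 5), (44, 31, 19), (88, 74, 48), (130, 118, 77), (140, 128, 84), (141, 134, 88), (142, 142, 95), (142, 144, 100), (142, 145, 102), (142, 143, 100), (142, 143, 98), (141, 141, 94), (142, 142, 95), (142, 144, 97)]
260 [(92, 73, 48), (112, 96, 63), (138, 125, 83), (141, 127, 83), (140, 123, 82), (140, 120, 79), (140, 118, 78), (140, 119, 78), (140, 121, 80), (138, 123, 83), (118, 107, 74), (68, 59, 39), (55, 43, 28), (47, 37, 24), (30, 24, 16), (12, 9, 7), (13, 8, 6), (30, 
[... 928 characters left out ...]
 79), (140, 142, 94), (142, 144, 96), (142, 144, 97)]
265 [(141, 135, 89), (141, 134, 88), (141, 135, 89), (142, 138, 91), (141, 134, 88), (141, 139, 92), (142, 141, 93), (142, 141, 93), (141, 137, 90), (141, 133, 88), (141, 130, 86), (141, 130, 86), (141, 131, 86), (139, 133, 88), (126, 119, 79), (91, 75, 49), (57, 44, 29), (50, 38, 25), (40, 31, 21), (17, 13, 10), (15, 10, 6), (44, 32, 20), (82, 65, 42), (115, 106, 69), (139, 140, 93), (142, 144, 97), (142, 144, 100)]
256 0.1185 (np.float64(255.97111896396152), np.float64(242.2131417360154))
256 0.0945 (np.float64(256.0449265403487), np.float64(246.17867931710842))
256 0.0795 (np.float64(255.96850048210774), np.float64(248.47819399673995))
```

```bash
python3 -m pendant '[[[0,0,0.5],[0,0,-0.02],-1],[[0,0,0],[0.052,-0.034,0],-1],[[0,0,0],[0.052,-0.034,0],-1],[[0,0,0],[0.052,-0.034,0],-1],[[0,0,0],[0.052,-0.034,0],-1],[[0,0,0],[0.052,-0.034,0],-1],[[0,0,0],[0,0,0],-1]]'; python3 -c "
from h import *
st()"
```

```text
time: 10.52
position: [0.6657, 0.1171, 0.3562]
tool_rot: [-3.132, 0.201, 0.016]
ft_force: [-0.1, -0.6, 0.1]
grip_width: 1.002
t 10.53 press xyz mm [ 67.6  31.1 356.2] toolx yaw rel 0.03 z [-0.0102  0.0035 -0.9999] F [-0.1 -0.6  0.1] g 1.002
```

```bash
python3 -m pendant '[[[0,0,0],[-0.0035,0.002,0.02],-1],[[0,0,0],[0,0,0.02],-1],[[0,0,0],[0,0,0.016],-1],[[0,0,0],[0,0,0],-1]]'; python3 -c "
from h import *
st()
snap('scene','sc9'); crop('sc9',160,125,360,295,4,'c15')"
```

```text
time: 11.02
position: [0.6586, 0.1128, 0.3066]
tool_rot: [3.134, -0.206, -0.003]
ft_force: [-0.1, -0.2, 0.1]
grip_width: 1.001
t 11.03 press xyz mm [ 61.   25.8 306.6] toolx yaw rel -0.15 z [-0.0021 -0.0012 -1.    ] F [-0.1 -0.2  0.1] g 1.001
```

View pics/c15.png

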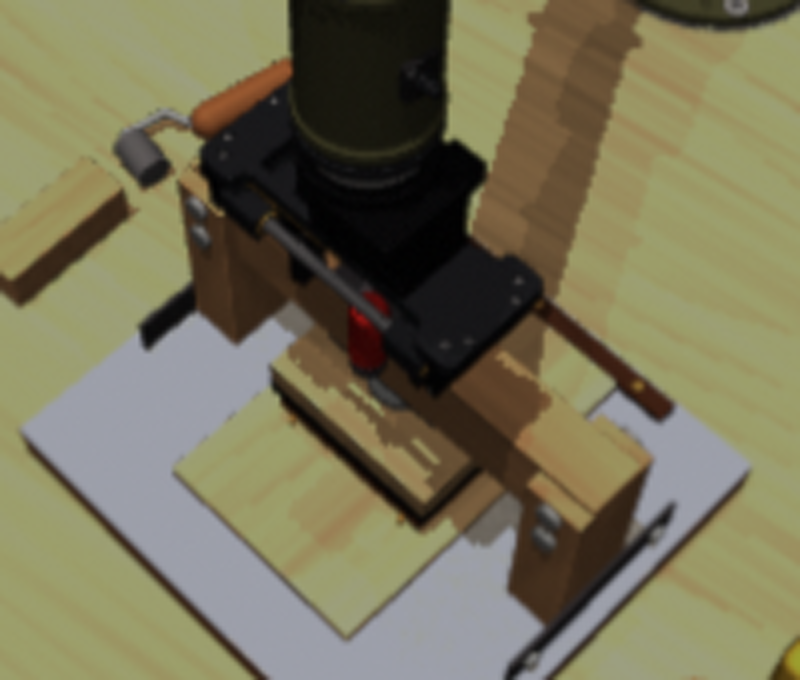

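```bash
python3 -m pendant '[[[0,0,0],[0.003,-0.002,0.006],-1],[[0,0,0],[0,0,0],1],[[0,0,0],[0,0,0],1],[[0,0,0],[0,0,0],1],[[0,0,0],[0,0,0],1],[[0,0,0],[0,0,0],1]]' 12; python3 -c "
from h import *
st()"
```

```text
time: 11.82
position: [0.6626, 0.1152, 0.3015]
tool_rot: [3.135, -0.205, -0.0]
ft_force: [0.2, 0.5, -0.2]
grip_width: 0.514
t 11.82 press xyz mm [ 64.7  28.7 301.5] toolx yaw rel -0.12 z [-3.e-04 -1.e-04 -1.e+00] F [ 0.2  0.5 -0.2] g 0.514
```

```bash
python3 -m pendant '[[[0,0,0],[0,0,0],1],[[0,0,0],[0,0,0],1],[[0,0,0],[0,0,0],1],[[0,0,0],[0,0,0],1]]'; python3 -c "
from h import *
st()"
```

```text
time: 12.32
position: [0.6626, 0.1151, 0.3015]
tool_rot: [3.135, -0.205, -0.001]
ft_force: [-0.9, -0.6, 0.6]
grip_width: 0.283
t 12.32 press xyz mm [ 64.7  28.7 301.5] toolx yaw rel -0.12 z [-4.e-04 -2.e-04 -1.e+00] F [-0.9 -0.6  0.6] g 0.283
```

```bash
cat >> h.py <<'E'
def plan(th,n=8,step=15,r=.07,tot=None):
    s=monitor.get_state(); p=loc(s['position']); cx,cy=r*np.cos(np.radians(th)),r*np.sin(np.radians(th))
    for i in range(n):
        a=np.radians(th+step*(i+1)); b=np.radians(th+step*i); print(round(th+step*(i+1),1),np.round([r*(np.cos(a)-np.cos(b)),r*(np.sin(a)-np.sin(b)),.008*step/360],4).tolist())
def ang():
    p=loc(monitor.get_state()['position']); print('theta',np.degrees(np.arctan2(-p[1],p[0])).round(2),'r',(np.hypot(p[0],p[1])*1e3).round(2)); st()
E
python3 -c "
from h import *
plan(-24,24)"
```

```text
-9 [0.0052, 0.0175, 0.0003]
6 [0.0005, 0.0183, 0.0003]
21 [-0.0043, 0.0178, 0.0003]
36 [-0.0087, 0.0161, 0.0003]
51 [-0.0126, 0.0133, 0.0003]
66 [-0.0156, 0.0095, 0.0003]
81 [-0.0175, 0.0052, 0.0003]
96 [-0.0183, 0.0005, 0.0003]
111 [-0.0178, -0.0043, 0.0003]
126 [-0.0161, -0.0087, 0.0003]
141 [-0.0133, -0.0126, 0.0003]
156 [-0.0095, -0.0156, 0.0003]
171 [-0.0052, -0.0175, 0.0003]
186 [-0.0005, -0.0183, 0.0003]
201 [0.0043, -0.0178, 0.0003]
216 [0.0087, -0.0161, 0.0003]
231 [0.0126, -0.0133, 0.0003]
246 [0.0156, -0.0095, 0.0003]
261 [0.0175, -0.0052, 0.0003]
276 [0.0183, -0.0005, 0.0003]
291 [0.0178, 0.0043, 0.0003]
306 [0.0161, 0.0087, 0.0003]
321 [0.0133, 0.0126, 0.0003]
336 [0.0095, 0.0156, 0.0003]
```

```bash
python3 -m pendant '[[[0,0,0],[0.0052,0.0175,0.0003],1],[[0,0,0],[0.0005,0.0183,0.0003],1],[[0,0,0],[-0.0043,0.0178,0.0003],1],[[0,0,0],[-0.0087,0.0161,0.0004],1]]'; python3 -c "
from h import *
ang()"
```

```text
time: 12.82
position: [0.6459, 0.0448, 0.3001]
tool_rot: [3.134, -0.208, -0.0]
ft_force: [1.7, 1.1, -0.2]
grip_width: 0.284
theta 37.08 r 71.68
t 12.82 press xyz mm [ 57.2 -43.2 300.1] toolx yaw rel -0.22 z [-2.e-04 -6.e-04 -1.e+00] F [ 1.7  1.1 -0.2] g 0.284
```

```bash
python3 -m pendant '[[[0,0,0],[-0.0126,0.0133,0.0003],1],[[0,0,0],[-0.0156,0.0095,0.0003],1],[[0,0,0],[-0.0175,0.0052,0.0004],1],[[0,0,0],[-0.0183,0.0005,0.0003],1],[[0,0,0],[-0.0178,-0.0043,0.0003],1],[[0,0,0],[-0.0161,-0.0087,0.0004],1],[[0,0,0],[-0.0133,-0.0126,0.0003],1],[[0,0,0],[-0.0095,-0.0156,0.0003],1]]'; python3 -c "
from h import *
ang()"
```

```text
time: 13.82
position: [0.5281, 0.0755, 0.2975]
tool_rot: [3.134, -0.206, 0.002]
ft_force: [9.2, 1.5, -4.9]
grip_width: 0.285
theta 156.35 r 69.46
t 13.82 press xyz mm [-63.6 -27.9 297.5] toolx yaw rel -0.16 z [ 9.0e-04 -1.1e-03 -1.0e+00] F [ 9.2  1.5 -4.9] g 0.285
```

```bash
python3 -m pendant '[[[0,0,0],[-0.0042,-0.0175,0.0005],1],[[0,0,0],[0.0005,-0.0183,0.0005],1],[[0,0,0],[0.0043,-0.0178,0.0004],1],[[0,0,0],[0.0087,-0.0161,0.0003],1]]'; python3 -c "
from h import *
ang()"
```

```text
time: 14.32
position: [0.546, 0.1431, 0.296]
tool_rot: [3.132, -0.205, -0.003]
ft_force: [2.2, -3.8, 0.9]
grip_width: 0.288
theta -142.74 r 68.5
t 14.32 press xyz mm [-54.5  41.5 296. ] toolx yaw rel -0.13 z [-0.002  -0.0029 -1.    ] F [ 2.2 -3.8  0.9] g 0.288
```

```bash
python3 -m pendant '[[[0,0,0],[0.0126,-0.0133,0.0003],1],[[0,0,0],[0.0156,-0.0095,0.0003],1],[[0,0,0],[0.0175,-0.0052,0.0004],1],[[0,0,0],[0.0183,-0.0005,0.0003],1],[[0,0,0],[0.0178,0.0043,0.0003],1],[[0,0,0],[0.0161,0.0087,0.0004],1],[[0,0,0],[0.0133,0.0126,0.0003],1],[[0,0,0],[0.0095,0.0156,0.0003],1]]'; python3 -c "
from h import *
ang()"
```

```text
time: 15.32
position: [0.6626, 0.1158, 0.2934]
tool_rot: [3.135, -0.203, -0.009]
ft_force: [-7.1, 0.7, 4.3]
grip_width: 0.284
theta -24.38 r 70.98
t 15.32 press xyz mm [ 64.7  29.3 293.4] toolx yaw rel -0.02 z [-5.9e-03 -1.0e-04 -1.0e+00] F [-7.1  0.7  4.3] g 0.284
```

```bash
python3 -m pendant '[[[0,0,0],[0.0042,0.0175,0.0002],1],[[0,0,0],[0.0005,0.0183,0.0003],1],[[0,0,0],[-0.0043,0.0178,0.0003],1],[[0,0,0],[-0.0087,0.0161,0.0004],1],[[0,0,0],[-0.0126,0.0133,0.0003],1],[[0,0,0],[-0.0156,0.0095,0.0003],1],[[0,0,0],[-0.0175,0.0052,0.0004],1],[[0,0,0],[-0.0183,0.0005,0.0003],1]]'; python3 -c "
from h import *
ang()"
```

```text
time: 16.32
position: [0.5795, 0.0257, 0.2908]
tool_rot: [3.134, -0.208, 0.002]
ft_force: [2.1, 3.4, 1.6]
grip_width: 0.281
theta 95.06 r 71.01
t 16.32 press xyz mm [ -6.3 -70.7 290.8] toolx yaw rel -0.22 z [ 1.1e-03 -7.0e-04 -1.0e+00] F [2.1 3.4 1.6] g 0.281
```

```bash
python3 -m pendant '[[[0,0,0],[-0.0175,-0.0043,0.0003],1],[[0,0,0],[-0.0158,-0.0087,0.0004],1],[[0,0,0],[-0.0130,-0.0126,0.0003],1],[[0,0,0],[-0.0092,-0.0156,0.0003],1],[[0,0,0],[-0.0050,-0.0175,0.0004],1],[[0,0,0],[-0.0005,-0.0183,0.0004],1],[[0,0,0],[0.0043,-0.0178,0.0004],1],[[0,0,0],[0.0087,-0.0161,0.0003],1]]'; python3 -c "
from h import *
ang()"
```

```text
time: 17.32
position: [0.5471, 0.1442, 0.288]
tool_rot: [3.134, -0.204, 0.001]
ft_force: [1.8, -6.0, -0.2]
grip_width: 0.284
theta -141.44 r 68.5
t 17.32 press xyz mm [-53.6  42.7 288. ] toolx yaw rel -0.07 z [ 3.0e-04 -1.2e-03 -1.0e+00] F [ 1.8 -6.  -0.2] g 0.284
```

```bash
python3 -c "
from hm import *
measure(5)" | egrep 'plat|beam|caul|bed'
```

```text
top bed R 642 z med 36.78 mean 36.82 sd 1.24 mm
top bed L 226 z med 36.96 mean 37.08 sd 1.24 mm
top caul back 649 z med 48.94 mean 48.92 sd 1.21 mm
top caul front 211 z med 48.61 mean 48.65 sd 1.21 mm
top beam R 280 z med 220.65 mean 220.70 sd 0.93 mm
top platen front 65 z med 105.93 mean 105.97 sd 1.32 mm
top platen back 111 z med 106.02 mean 106.07 sd 1.16 mm
scene bed R 735 z med 33.94 mean 33.94 sd 1.32 mm
scene bed L 933 z med 34.79 mean 34.75 sd 1.25 mm
scene bedfront 24 z med 33.81 mean 33.94 sd 0.92 mm
scene caul back 806 z med 46.08 mean 46.00 sd 1.20 mm
scene caul front 186 z med 46.32 mean 46.40 sd 1.19 mm
scene beam L 304 z med 218.21 mean 218.24 sd 0.92 mm
scene beam R 247 z med 218.18 mean 218.27 sd 0.97 mm
scene platen back 263 z med 103.38 mean 103.41 sd 1.14 mm
```

```bash
python3 -m pendant '[[[0,0,0],[0.0126,-0.0123,0.0003],1],[[0,0,0],[0.0156,-0.0095,0.0003],1],[[0,0,0],[0.0175,-0.0052,0.0004],1],[[0,0,0],[0.0183,-0.0005,0.0003],1],[[0,0,0],[0.0178,0.0043,0.0003],1],[[0,0,0],[0.0161,0.0087,0.0004],1],[[0,0,0],[0.0128,0.0126,0.0003],1],[[0,0,0],[0.0090,0.0156,0.0003],1]]'; python3 -c "
from h import *
ang()"
```

```text
time: 18.82
position: [0.6633, 0.1136, 0.2854]
tool_rot: [-3.135, 0.204, 0.004]
ft_force: [-6.4, -0.4, 3.9]
grip_width: 0.28
theta -22.54 r 71.03
t 18.82 press xyz mm [ 65.6  27.2 285.4] toolx yaw rel -0.08 z [-2.6e-03  5.0e-04 -1.0e+00] F [-6.4 -0.4  3.9] g 0.28
```

```bash
python3 -m pendant '[[[0,0,0],[0.0047,0.0175,0.0002],1],[[0,0,0],[0.0005,0.0183,0.0003],1],[[0,0,0],[-0.0043,0.0178,0.0003],1],[[0,0,0],[-0.0087,0.0161,0.0004],1],[[0,0,0],[-0.0126,0.0133,0.0003],1],[[0,0,0],[-0.0156,0.0095,0.0003],1],[[0,0,0],[-0.0175,0.0052,0.0004],1],[[0,0,0],[-0.0183,0.0005,0.0003],1]]'; python3 -c "
from h import *
ang()"
```

```text
time: 19.82
position: [0.58, 0.0255, 0.2828]
tool_rot: [-3.134, 0.206, -0.005]
ft_force: [3.4, 5.2, -1.3]
grip_width: 0.281
theta 94.6 r 71.04
t 19.82 press xyz mm [ -5.7 -70.8 282.8] toolx yaw rel -0.16 z [ 3.e-03  4.e-04 -1.e+00] F [ 3.4  5.2 -1.3] g 0.281
```

```bash
python3 -m pendant '[[[0,0,0],[-0.0175,-0.0043,0.0003],1],[[0,0,0],[-0.0158,-0.0087,0.0004],1],[[0,0,0],[-0.0130,-0.0126,0.0003],1],[[0,0,0],[-0.0092,-0.0156,0.0003],1],[[0,0,0],[-0.0050,-0.0175,0.0004],1],[[0,0,0],[-0.0005,-0.0183,0.0004],1],[[0,0,0],[0.0043,-0.0178,0.0004],1]]'; python3 -c "
from h import *
ang()
from hm import *
measure(12)" | egrep 'thet|t |plat|beam|caul|bed'
```

```text
time: 20.7
position: [0.5352, 0.1289, 0.2804]
tool_rot: [3.134, -0.203, -0.002]
ft_force: [1.0, -2.6, -1.0]
grip_width: 0.284
theta -157.69 r 68.49
t 20.7 press xyz mm [-63.4  26.  280.4] toolx yaw rel -0.06 z [-1.6e-03 -8.0e-04 -1.0e+00] F [ 1.  -2.6 -1. ] g 0.284
top bed R 640 z med 36.78 mean 36.77 sd 0.76 mm
top bed L 508 z med 36.98 mean 37.00 sd 0.78 mm
top caul back 549 z med 48.86 mean 48.84 sd 0.77 mm
top caul front 63 z med 48.75 mean 48.74 sd 0.66 mm
top beam R 278 z med 220.62 mean 220.62 sd 0.62 mm
top platen front 37 z med 98.73 mean 98.60 sd 0.88 mm
top platen back 77 z med 98.31 mean 98.28 sd 0.73 mm
scene bed R 730 z med 33.96 mean 33.96 sd 0.81 mm
scene bed L 940 z med 34.73 mean 34.75 sd 0.83 mm
scene bedfront 24 z med 33.96 mean 33.87 sd 0.80 mm
scene caul back 808 z med 45.93 mean 45.95 sd 0.76 mm
scene caul front 194 z med 46.38 mean 46.25 sd 0.73 mm
scene beam L 302 z med 218.32 mean 218.29 sd 0.62 mm
scene beam R 248 z med 218.24 mean 218.22 sd 0.63 mm
scene platen back 259 z med 95.76 mean 95.76 sd 0.76 mm
```

```bash
python3 -c "
from h import *
plan(202.5,2,13.5)"
```

```text
216.0 [0.008, -0.0144, 0.0003]
229.5 [0.0112, -0.0121, 0.0003]
```

```bash
python3 -m pendant '[[[0,0,0],[0.008,-0.0144,0.0003],1],[[0,0,0],[0.0112,-0.0115,0.0003],1],[[0,0,0],[0,0,0],1]]'; python3 -c "
from h import *
ang()
from hm import *
measure(12)" | egrep 'thet|t |plat'
```

```text
time: 22.28
position: [0.5585, 0.1528, 0.2798]
tool_rot: [-3.132, 0.202, 0.001]
ft_force: [-1.5, 5.9, -0.9]
grip_width: 0.284
theta -129.5 r 68.23
t 22.27 press xyz mm [-43.4  52.6 279.8] toolx yaw rel 0.0 z [-6.0e-04  2.9e-03 -1.0e+00] F [-1.5  5.9 -0.9] g 0.284
top caul front 210 z med 48.67 mean 48.70 sd 0.78 mm
top platen front 63 z med 97.53 mean 97.65 sd 0.68 mm
top platen back 104 z med 97.72 mean 97.73 sd 0.71 mm
scene bedfront 24 z med 34.30 mean 34.22 sd 0.72 mm
scene caul front 159 z med 46.24 mean 46.28 sd 0.76 mm
scene platen back 254 z med 95.09 mean 95.05 sd 0.72 mm
```

```bash
python3 -m pendant '[[[0,0,0],[0,-0.0006,0],1],[[0,0,0],[0,0,0],0.1],[[0,0,0],[0,0,0],-0.1],[[0,0,0],[0,0,0],-0.1],[[0,0,0],[0,0,0],-0.1],[[0,0,0],[0,0,0],-0.1]]'; python3 -c "
from h import *
ang()"
```

```text
time: 24.22
position: [0.5586, 0.1509, 0.2798]
tool_rot: [3.135, -0.206, -0.0]
ft_force: [0.1, -0.5, 0.3]
grip_width: 0.55
theta -130.23 r 66.6
t 24.23 press xyz mm [-43.   50.8 279.8] toolx yaw rel -0.13 z [-2.e-04 -3.e-04 -1.e+00] F [ 0.1 -0.5  0.3] g 0.55
```

```bash
python3 -m pendant '[[[0,0,0],[0,0,-0.02],-0.1],[[0,0,0],[0,0,-0.04],-0.1],[[0,0,0],[0,0,-0.05],-0.1],[[0,0,0],[-0.05,0,0],-0.1],[[0,0,0],[-0.06,0.02,0],-0.1],[[0,0,0],[-0.05,0.05,0],-0.1],[[0,0,0],[0,0.06,0],-0.1],[[0,0,0],[0,0.06,0],-0.1]]';python3 -m pendant '[[[0,0,0],[0,0.06,0],-0.1],[[0,0,0],[0,0.06,0],-0.1],[[0,0,0],[0,0.06,0],-0.1],[[0,0,0],[0,0,0],-0.1]]'; python3 -c "
from hm import *
st()
measure(10)
snap('top','top9'); crop('top9',165,120,315,260,5,'c16'); snap('scene','sc10')"
```

```text
time: 25.22
position: [0.3814, -0.0129, 0.391]
tool_rot: [3.132, -0.205, 0.005]
ft_force: [0.7, -0.5, 0.0]
grip_width: 0.548
time: 25.72
position: [0.3573, -0.1941, 0.3894]
tool_rot: [-3.134, 0.219, 0.002]
ft_force: [0.1, 0.1, -0.2]
grip_width: 0.551
t 25.73 press xyz mm [-198.4 -317.2  389.4] toolx yaw rel -0.62 z [-1.4e-03  2.0e-04 -1.0e+00] F [ 0.1  0.1 -0.2] g 0.551
top bed R 644 z med 36.88 mean 36.87 sd 0.82 mm
top bed L 650 z med 36.96 mean 36.94 sd 0.84 mm
top bedfront 289 z med 36.89 mean 36.82 sd 0.87 mm
top caul back 658 z med 48.86 mean 48.85 sd 0.87 mm
top caul front 694 z med 48.62 mean 48.63 sd 0.81 mm
top beam L 278 z med 220.83 mean 220.86 sd 0.63 mm
top beam R 281 z med 220.72 mean 220.73 sd 0.65 mm
top platen front 264 z med 97.67 mean 97.64 sd 0.79 mm
top platen back 119 z med 97.82 mean 97.79 sd 0.71 mm
top hub 84 z med 264.26 mean 265.81 sd 2.86 mm
scene bed R 738 z med 34.02 mean 34.00 sd 0.85 mm
scene bed L 937 z med 34.75 mean 34.73 sd 0.85 mm
scene bedfront 24 z med 34.03 mean 33.89 sd 0.81 mm
scene caul back 806 z med 45.99 mean 46.00 sd 0.86 mm
scene caul front 161 z med 46.49 mean 46.38 sd 0.99 mm
scene beam L 302 z med 218.25 mean 218.30 sd 0.68 mm
scene beam R 252 z med 218.24 mean 218.24 sd 0.72 mm
scene platen back 256 z med 95.02 mean 95.00 sd 0.76 mm
scene hub 80 z med 261.70 mean 263.41 sd 3.05 mm
```

View pics/c16.png

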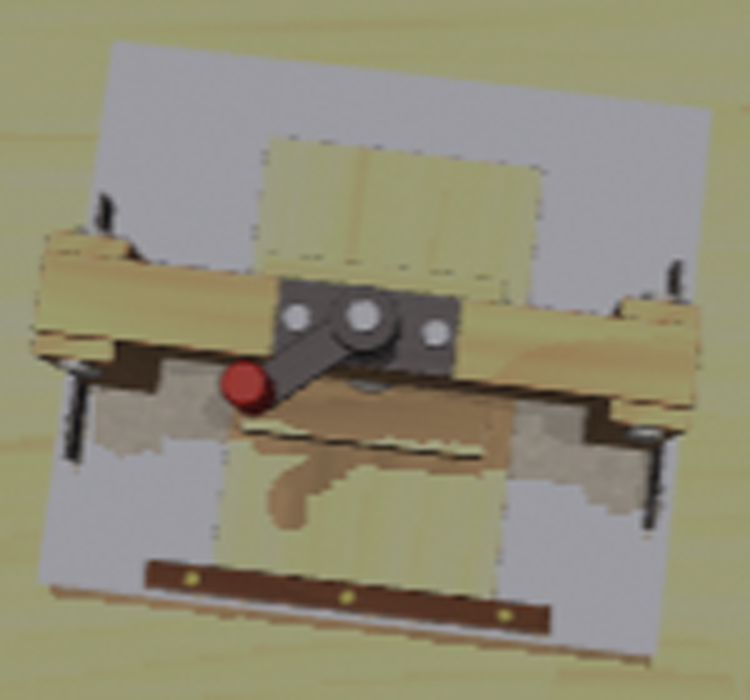

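View pics/sc10.png

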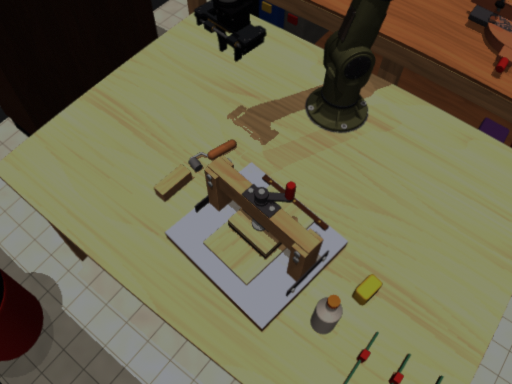

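```bash
python3 -c "
from h import *
order.close_job(); st()"
```

```text
the job is handed in; nothing more can be done
the job is handed in; nothing more can be done
```

The board is home against the stop strip, the press is wound down with about 4 mm of squeeze (half a turn past touch), and the handle is released. I handed the job in at about 27 s of the 70 s allowed.

- **Board:** My first pull mostly slipped without moving it. I then held the open fingertips down with about 12–15 N and drew it the roughly 32 mm to the stop, correcting the skew on the way. The last top picture shows its front edge along the whole strip. My last skew measurement there was −0.3°, within what I can read from the picture.
- **Press:** I turned the crank clockwise about 2.7 turns by the handle, then opened the gripper and backed away.
- **Squeeze check:** After I let go, the platen top measured 96.9 mm with one camera and 97.0 mm with the other. The target for half a turn of squeeze is 97.0 mm. The turns I counted agreed to within about half a millimetre.
- **Disagreements:** The starting gap came out at about 17.5 mm, slightly over the stated "11 to 17 mm". The hub came down 21.4 to 21.9 mm, against the 21.6 mm expected. The squeeze was worked out from the camera heights and the given thicknesses; nothing measured it directly.
- **Bystanders:** In the last picture the bottle, roller, offcut and tape measure look unmoved. The gripper was clear of everything when I handed in.

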